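Right the toppled bottle in the bottle carrier

TASK

One of the three square bottles in the wooden carrier has toppled and hangs out over the low front rail. It is full and wet underneath, so do not just shove it up: grip it by the cap where it leans and swing it upright slowly in the grip, keeping its base down inside the carrier and never letting it fall back onto its base. Leave it standing, let go, square and flush in the rear corner of its own side, tight against both the back board and the end board, so that a fourth bottle still fits in front of it, and do not shift the two bottles that stand there.

Things in the scene. Friction and masses are not known exactly. Their poses are not given: they have to be found in the camera images.
- carrier: fixed plywood bottle carrier, open on top, boards 8 mm thick. Origin: centre of its underside, on the bench; +x to its back board (away from the robot), +y to its left end board, z up. Floor top at z = 8 mm. Inner faces at x = -59 and +59, y = -59 and +59 mm. The two end boards run from x = -85 to +67 mm and reach z = 175 mm, with a hand slot each
- carrier_rail (a point): middle of the inner top edge of the carrier's low front rail: carrier x = -59, y = 0, z = 98 mm. The end boards stand 18 mm ahead of the rail's outer face (x = -67). The back board's top is at z = 118 mm. The lane between the standing bottles and the right end board is about 67 mm wide at the start
- carrier_corner (a point): the free rear corner on the carrier's floor, inner edge: carrier x = +59, y = -59, z = 8 mm (rear right seen from the robot); axes as the carrier. A bottle flush in this corner has its base centre at carrier x = +34, y = -34, z = 8 mm
- bottle_mid (a point): the toppled bottle, loose: white square screw-cap bottle, 50 x 50 mm in plan and 165 mm tall with its grey ribbed round cap; 0.2 to 0.34 kg. Point: on its axis half-way up, 82.5 mm from the base. z along its axis from base to cap, x and y normal to its flat sides (x side with the label faces -x). The square body is 118 mm tall, then a round shoulder narrows to a neck of 14 mm radius
- bottle_base (a point): centre of the underside of the toppled bottle; axes as bottle_mid. At the start the bottle leans towards the robot, axis about 50 degrees above level: base near the back board, one flat side resting on the front rail about 118 mm from the base, some 1 to 8 mm from the right end board
- bottle: the same toppled bottle; origin at the centre of its underside, axes as bottle_mid. It stands loose: a push on the cap alone leans the bottle about the pinch or the top of the board sooner than it slides the base; sliding it home may take up to 14 N
- bottle_cap (a point): centre of the cap of the toppled bottle, 151.5 mm from the base; axes as bottle_mid. The round cap is 34 mm in diameter and spans 138 to 165 mm from the base; a firm pinch of about 30 N on it carries the bottle. Along its axis the cap stands clear, over the front rail; at its sides the end board and the standing bottles leave no room for fingers
- neighbour_back_mid (a point): the standing bottle in the rear left of the carrier, loose: white square screw-cap bottle, 50 x 50 mm in plan and 165 mm tall with its grey ribbed round cap. Point: on its axis, 82.5 mm above its base
- neighbour_front_mid (a point): the standing bottle in the front left of the carrier, loose: white square screw-cap bottle, 50 x 50 mm in plan and 165 mm tall with its grey ribbed round cap. Point: on its axis, 82.5 mm above its base

How it is judged:
On the way, in this order (a step that is already met when the one before it is completed fails the run):
1. the bottle is gripped while it still leans on the rail or close to it (over 30 degrees off upright) (contact force between the fingers and bottle above 12 N and angle between bottle_mid's own z axis and vertical above 0.52 rad), for 0.2 s.
2. it is upright within 7 degrees, still held in the grip, base in the carrier (contact force between the fingers and bottle above 12 N and angle between bottle_mid's own z axis and vertical below 0.122 rad), for 0.2 s.
At the end, for the whole second after the job is handed in: the toppled bottle stands upright on the carrier floor (within 2 degrees), under 3 mm from the back board and from the right end board at its base and half-way up, its sides square to the carrier within 3.4 degrees; at rest, not touched by the fingers (angle between bottle_mid's own z axis and vertical below 0.035 rad and x of each of bottle_base, bottle_mid in the frame of carrier above 0.031 m and y of each of bottle_base, bottle_mid in the frame of carrier below -0.031 m and z of bottle_base in the frame of carrier between 0.004 and 0.0105 m and (angle between the x axis of bottle_mid and the x axis of carrier, either way round below 0.06 rad or angle between the x axis of bottle_mid and the y axis of carrier, either way round below 0.06 rad) and linear speed of bottle below 0.01 m/s and angular speed of bottle below 0.05 rad/s and contact force between the fingers and bottle below 0.05 N).
It fails at once if the base of the bottle is lifted out of the carrier (base centre above the top of the front rail) (z of bottle_base in the frame of carrier above 0.098 m).
It fails at once if the bottle is dropped or let fall (it turns faster than 1.6 rad/s) (angular speed of bottle above 1.6 rad/s).
It fails at once if the rear standing bottle is shoved more than 12 mm or tipped (distance of neighbour_back_mid from where it was at the start of the episode above 0.012 m or angle between neighbour_back_mid's own z axis and vertical above 0.15 rad).
It fails at once if the front standing bottle is shoved more than 12 mm or tipped (distance of neighbour_front_mid from where it was at the start of the episode above 0.012 m or angle between neighbour_front_mid's own z axis and vertical above 0.15 rad).
It also fails if it takes over 54 s, if anything falls off the work surface, if the arm or the gripper's body presses on something with over 40 N, if the wrist force passes 120 N, or if a joint passes its speed limit or range.

ROBOT

A 7-joint arm with a two-finger parallel gripper is mounted at the origin on a cart in front of the work surface, level with it; the furniture and walls round the work are solid. World frame = base frame: x ahead of the robot, y to its left, z up, the work surface at z = 0. Lengths are in m, angles in rad, forces in N, time in s.
With the tool pointing down it reaches from about 0.4 to 0.9 m from the base axis. Payload 5.6 kg.
Tool frame: the origin (TCP) lies midway between the tips of the shut fingers; the grasp point (between the pads) lies 19 mm behind it; y points along the fingers, z is the direction in which the jaws open and shut, and the axes are right-handed (so a half turn about y gives the same grasp; the last joint's range is limited). The gripper opens to 92 mm and grips with 3 to 60 N. Pads are 20 mm wide; open, the fingers measure 128 mm over their backs; the gripper's body (75 mm by 189 mm) begins 69 mm behind the grasp point.
Start: joints at [1.276, 0.468, -0.012, 1.603, 0.006, 1.071, -0.056], TCP at [0.162, -0.63, 0.215] pointing down, gripper open.
Joint ranges: [-2.53, 2.53], [-0.31, 2.02], [-1.57, 1.55], [0.28, 2.44], [-1.29, 4.43], [0.15, 1.84], [-2.92, 2.92]. Speed limits (rad/s): [2.57, 2.57, 3.14, 3.14, 3.14, 3.14, 3.14].

INTERFACE

Orientations are given as a 3x3 rotation matrix whose columns are the frame's x, y, z axes.
In Python, from station import env, effector, solver, viewer, workorder, search_frame, tip_of gives the robot as it stands. Calls block until the motion is done:
- env.reach(position, orientation): joint-space move of the TCP to a pose.
- env.movel(position, frame=None, rate=0.15): straight line of the TCP; frame=None keeps the orientation; rate is the mean speed in m/s.
- env.goto_joints(angles): joint-space move.
- effector.release() and effector.grasp(squeeze=None): open the fingers fully, or close them until they stop; squeeze is the grip in N (None keeps the last).
- env.pause(seconds).
- solver.inverse_kinematics(position, orientation): joint angles nearest the present ones, or None.
- env.sense(): the state.
- viewer.read_camera(name): name is "scene" or "top"; returns (picture, depth): 420x560x3 uint8, red, green, blue; 420x560 float32, m along the optical axis (not along the pixel's ray), 0 where there is no reading.
- viewer.camera_info(name): a dict with "intrinsics" (3x3 intrinsics, pixels), "eye" and "rotation" of the camera in the world. Camera axes: x right, y up, looking along -z (the intrinsics and any distortion apply to the point x, -y, -z); pixel columns grow to the right and rows downward; lengths in m; the calibration is good to about 2 mm. A picture is of the moment at which its call begins. camera_info takes no time and is no camera call.
A pose or a line that the arm cannot do raises env.PlanningError and nothing moves.
- workorder.finish_job(): hands the job in, once; it reports no verdict.
Trained networks look in the newest picture that a camera, given by its name, has taken for a name from the list of things; names that differ only in an ending like _2 or _b are one class to them, and where a whole thing is asked for, a point or a joint stands for the part that bears it (a point fixed in the world has none). Each returns a list of dicts, best first, with "score" (0 to 1); they miss things now and then, are a little off and sometimes report something else, mostly with a low value. They report only what shows in the picture. A call takes as long as a camera call.
- search_frame(camera, name): "at" ([x, y, z] in m, in world coordinates, good to about 4 mm: the middle of the surface that is visible of it).
- tip_of(camera, name): "at" ([x, y, z] in m, in world coordinates, good to about 4 mm: a listed point, or the origin of a listed thing).
The state is a dict: "t": time; "joint_positions": joint angles; "joint_velocities": joint speeds; "tau": joint torques, N m; "ee_pos": TCP position; "tcp_rot": TCP orientation; "wrist_force": force on the tool from outside, world axes, zero at the start; "moment": the same for the moment, N m; "gripper_width": finger opening in m.
Only numpy, scipy, OpenCV 4.12 (cv2) and the standard library are available. Lean on these libraries where they do the work, as an engineer would, in place of code of your own. Each camera call takes 0.05 s, during which the arm holds its last target. There are 200 camera calls.

## Working session

There is one attempt and no reset: what is moved stays moved. The work goes in short steps, each a Python script; the robot and the scene stay as the last script left them, time stands still between calls to the robot, and variables do not carry over. Pictures are saved under pics/ and viewed, about 8 in all and at most 12, crops included, and the job is handed in when it is done.

```bash
ls; mkdir -p pics
python3 - <<'E'
from station import *
import cv2,numpy as np
for c in ("scene","top"):
    p,d=viewer.read_camera(c); cv2.imwrite(f"pics/a_{c}.png",p[:,:,::-1]); np.save(f"pics/a_{c}.npy",d)
    i=viewer.camera_info(c); print(c,i)
    for n in ("carrier","carrier_rail","carrier_corner","bottle_mid","bottle_base","bottle_cap","neighbour_back_mid","neighbour_front_mid"):
        r=tip_of(c,n); print(n,[(np.round(x["at"],4).tolist(),round(x["score"],2)) for x in r[:3]])
s=env.sense(); print(s)
E
python3 -c "
import cv2,numpy as np
a=cv2.imread('pics/a_scene.png');b=cv2.imread('pics/a_top.png');cv2.imwrite('pics/a.png',cv2.resize(np.hstack([a,b]),(1120,420))[:, :]) " 2>/dev/null
```

```text
pics
scene {'intrinsics': array([[442.93129971,   0.        , 276.83439579],
       [  0.        , 442.93129971, 208.43421021],
       [  0.        ,   0.        ,   1.        ]]), 'eye': array([0.25462805, 0.62949634, 0.61402173]), 'rotation': array([[-0.79746257,  0.35880532, -0.48508989],
       [-0.60336751, -0.47282886,  0.64216861],
       [ 0.00104901,  0.8047929 ,  0.59355479]])}
carrier [([0.614, 0.0373, -0.0011], 0.77)]
carrier_rail [([0.5548, 0.0259, 0.0978], 0.75)]
carrier_corner []
bottle_mid []
bottle_base []
bottle_cap []
neighbour_back_mid [([0.6448, 0.0686, 0.0903], 0.85)]
neighbour_front_mid [([0.5797, 0.0684, 0.0935], 0.71)]
top {'intrinsics': array([[499.76349172,   0.        , 279.2698124 ],
       [  0.        , 499.76349172, 208.24829468],
       [  0.        ,   0.        ,   1.        ]]), 'eye': array([0.53056664, 0.08938015, 0.95846511]), 'rotation': array([[-0.01409957,  0.9901052 , -0.13961693],
       [-0.99985597, -0.01528002, -0.00738655],
       [-0.00944681,  0.13949267,  0.99017804]])}
carrier [([0.6124, 0.0412, -0.004], 0.71)]
carrier_rail [([0.551
[... 471 characters left out ...]
138906, -0.05628358]), 'joint_velocities': array([ 0.00048899, -0.00070056,  0.00061098,  0.00010991, -0.00077239,
       -0.00042834, -0.00012891]), 'tau': array([ 2.56237536e-04, -5.20403516e+01, -1.19039282e-02, -2.44061065e+01,
       -5.66252531e-02,  1.11756063e-02,  4.47381183e-05]), 'ee_pos': array([ 0.16189433, -0.62953465,  0.21462666]), 'tcp_rot': array([[-9.68480093e-01, -2.75844573e-05,  2.49090965e-01],
       [-2.49090961e-01, -1.06122340e-04, -9.68480089e-01],
       [ 5.31491137e-05, -9.99999994e-01,  9.59063346e-05]]), 'wrist_force': array([-0.05741935,  0.61293452, -0.85701622]), 'moment': array([-0.0041161 , -0.0059323 , -0.02213575]), 'gripper_width': 0.0917439630234155}
```

View pics/a_scene.png

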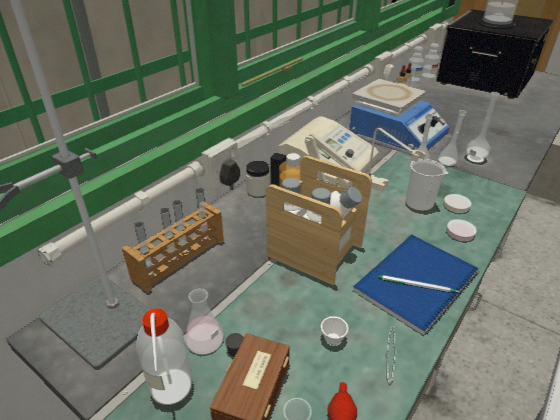

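View pics/a_top.png

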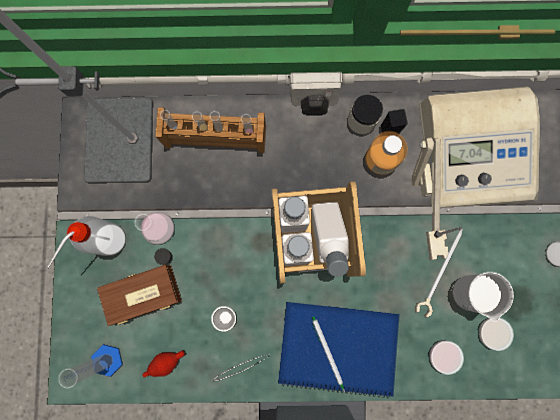

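The scene view shows the carrier at about (315,215) with the cap sticking out at (350,198). The top view shows the carrier at (275–362, 185–280), with standing caps at (293,208) and (298,245). The toppled bottle lies at (330,230) with its cap at (337,262). Next I'll measure the carrier and bottle from depth.

```bash
cat > h.py <<'E'
import numpy as np,cv2
from station import *
def cloud(c,d):
    i=viewer.camera_info(c);K=i["intrinsics"];v,u=np.mgrid[:420,:560]
    P=np.stack([(u-K[0,2])/K[0,0]*d,-(v-K[1,2])/K[1,1]*d,-d],-1)
    P=P@i["rotation"].T+i["eye"];P[d==0]=np.nan;return P
E
python3 - <<'E'
from h import *
p=cv2.imread("pics/a_top.png");hsv=cv2.cvtColor(p,cv2.COLOR_BGR2HSV)
P=cloud("top",np.load("pics/a_top.npy"))
v,u=np.mgrid[:420,:560]
reg=(u>255)&(u<380)&(v>170)&(v<300)
wood=reg&(hsv[...,1]>80)&(hsv[...,0]<25)
top=wood&(P[...,2]>.165)
# split boards
n,l,st,ce=cv2.connectedComponentsWithStats(top.astype(np.uint8))
for k in range(1,n):
    if st[k,4]<40: continue
    q=P[l==k]; r=cv2.minAreaRect((q[:,:2]*1000).astype(np.float32)); print("board",st[k],np.round(q.mean(0),4),r,"z",np.percentile(q[:,2],[5,50,95]).round(4))
b=reg&wood&(P[...,2]>.105)&(P[...,2]<.128);q=P[b];
print("back?",[ (len(x),x.mean(0).round(4),) for x in (q[q[:,0]>.65],q[q[:,0]<.58])])
q=q[(q[:,0]>.66)&(q[:,1]>0.0)&(q[:,1]<.08)];print("back yaw",np.polyfit(q[:,1],q[:,0],1))
# objects behind
for nm,m in (("behind",(P[...,0]>.69)&(P[...,0]<.85)&(P[...,1]<.12)&(P[...,1]>-.12)),):
    for x in np.arange(.69,.85,.02):
        print(round(x,2),np.nanmax(P[...,2][m&(P[...,0]>x)&(P[...,0]<x+.02)]).round(3),end=" ")
# bottle white pixels
w=(hsv[...,1]<45)&reg&(u>308)&(u<352)&(v>195)&(v<278)&(P[...,2]>.03)
np.save("pics/w.npy",P[w]);print("\n",w.sum())
for vv in range(200,276,5):
    m=w[vv]; 
    if m.any(): print(vv,u[vv][m].min(),u[vv][m].max(),P[vv][m].min(0).round(4),P[vv][m].max(0).round(4),np.median(hsv[vv][m][:,2]))
c=p[170:300,250:390];cv2.imwrite("pics/b.png",cv2.resize(c,None,fx=5,fy=4.5,interpolation=cv2.INTER_CUBIC))
E
```

```text
board [350 182  16  94 549] [ 0.6073 -0.0276  0.1744] ((608.9789428710938, -28.046335220336914), (149.77005004882812, 8.605463027954102), 4.331944465637207) z [0.1679 0.1752 0.1774]
board [272 189  14  95 470] [0.5978 0.0973 0.1752] ((598.9925537109375, 97.27867126464844), (150.22779846191406, 7.975799083709717), 4.329354763031006) z [0.1715 0.1756 0.1776]
back? [(376, array([0.6747, 0.0317, 0.1178])), (63, array([ 0.5593, -0.0238,  0.118 ]))]
back yaw [-0.05550425  0.67748798]
0.69 0.005 0.71 0.085 0.73 0.112 0.75 0.113 0.77 0.112 0.79 0.085 0.81 0.132 0.83 0.164 Traceback (most recent call last):
  File "<stdin>", line 19, in <module>
    res = np.fmax.reduce(a, axis=axis, out=out, **kwargs)
ValueError: zero-size array to reduction operation fmax which has no identity
```

```bash
cat >> h.py <<'E'
YAW=.0765; C=np.array([.613,.0353,0.]); RC=np.array([[np.cos(YAW),-np.sin(YAW),0],[np.sin(YAW),np.cos(YAW),0],[0,0,1]])
def toC(p): return (np.asarray(p)-C)@RC
def toW(p): return C+RC@np.asarray(p)
E
python3 - <<'E'
from h import *
p=cv2.imread("pics/a_top.png");hsv=cv2.cvtColor(p,cv2.COLOR_BGR2HSV)
P=cloud("top",np.load("pics/a_top.npy"));Q=toC(P)*1000
v,u=np.mgrid[:420,:560]
w=(hsv[...,1]<45)&(u>305)&(u<356)&(v>195)&(v<278)&(Q[...,2]>30)&(Q[...,1]<3)&(Q[...,1]>-58)
q=Q[w];
# upper flat face plane: body pts
f=q[(hsv[w][:,2]>150)]
for it in range(6):
    c=f.mean(0);n=np.linalg.svd(f-c,full_matrices=False)[2][2];n*=np.sign(n[2]);r=(f-c)@n;f=f[abs(r)<max(2.5,2*r.std())]
print("plane",c.round(1),n.round(3),r.std(),len(f),"tilt",np.degrees(np.arctan2(n[0],n[2])))
for vv in range(198,278,5):
    m=w[vv]
    if m.any(): x=Q[vv][m];print(vv,u[vv][m].min(),u[vv][m].max(),x.min(0).round(1),x.max(0).round(1),np.median(hsv[vv][m][:,2]))
g=Q[w&(hsv[...,2]<150)&(v>245)];print("grey",len(g),g.min(0).round(1),g.max(0).round(1),g.mean(0).round(1))
for n_,a in dict(mid=[.6021,.0058,.0911],base=[.6535,.0141,.022],cap=[.5598,.0034,.1407]).items(): print(n_,(toC(a)*1000).round(1))
c=p[170:300,250:390];cv2.imwrite("pics/b.png",cv2.resize(c,None,fx=5,fy=4.5,interpolation=cv2.INTER_CUBIC))
E
```

```text
plane [ 11.  -26.9  92.9] [0.752 0.007 0.659] 1.0940208118143415 1046 tilt 48.74417082090829
203 323 337 [ 50.4 -49.9  41.1] [ 53.8 -24.5  50.2] 227.0
208 312 339 [ 39.4 -51.3  45.2] [45.8 -3.  61.8] 215.0
213 312 340 [ 28.6 -50.1  40.3] [37.1 -2.4 74.3] 214.5
218 313 342 [ 18.1 -51.4  55.3] [26.  -2.3 86.4] 215.0
223 313 343 [  7.8 -50.6  40.9] [18.4 -2.3 97.8] 216.0
228 314 345 [ -2.  -52.2  55.4] [  7.6  -2.2 109.2] 215.0
233 315 346 [-11.7 -50.7  68.4] [ -2.7  -2.2 119.9] 216.0
238 316 347 [-20.9 -50.2  76. ] [-12.3  -2.4 131.5] 232.5
243 317 348 [-28.9 -51.9  86.9] [-22.   -2.6 135.4] 229.0
248 318 348 [-37.2 -51.3  97.1] [-31.4  -2.7 137.1] 228.0
253 318 348 [-45.5 -52.1  85. ] [-39.4  -2.7 146.7] 117.0
258 319 347 [-54.1 -50.2  99.2] [-48.6  -2.6 156.7] 106.0
263 326 347 [-62.4 -42.7 136.9] [-59.  -10.4 160.3] 110.5
268 327 348 [-70.5 -43.4 148.6] [-67.4 -10.1 154.9] 113.0
273 330 345 [-78.  -38.4 141.5] [-75.8 -14.5 146.7] 114.0
grey 540 [-82.  -52.4  42.4] [-26.9   1.4 160.7] [-59.9 -24.5 142.1]
mid [-13.1 -28.6  91.1]
base [ 38.8 -24.2  22. ]
cap [-55.5 -27.7 140.7]
```

View pics/b.png

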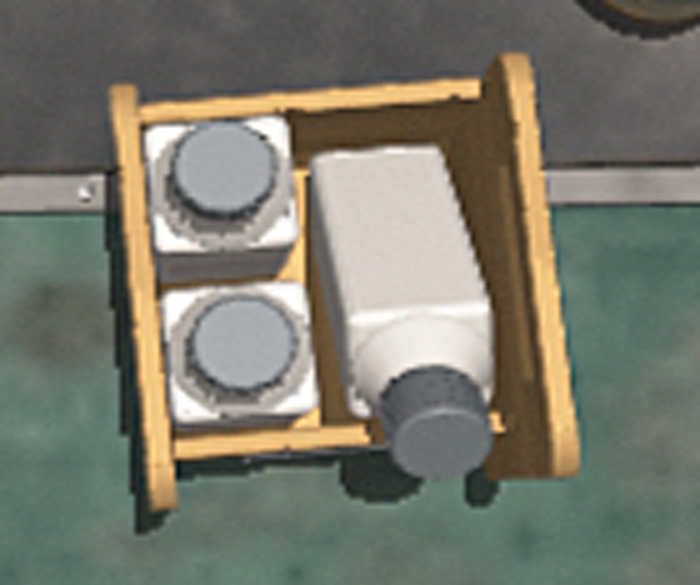

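The crop shows the toppled bottle square to the carrier, with its cap at about (437,425) in the crop and a gap of roughly 7 mm to the right board. The depth fit puts the tilt at 41.2° off upright, base near (38,-27,24) mm and cap near (-62,-27,138) mm in the carrier frame. Next I'll check IK for the whole path, then go and grip.

```bash
cat >> h.py <<'E'
SG=1
def pose(bx,y,bz,th,s=134,tiltfix=0.):
    """TCP pose for bottle base (mm, carrier) leaning th rad towards -x"""
    u=np.array([-np.sin(th),0,np.cos(th)]);n=np.array([np.cos(th),0,np.sin(th)])*SG
    p=toW((np.array([bx,y,bz])+s*u)/1000);R=RC@np.stack([np.cross(-u,n),-u,n],1);return p,R
def bot(s_=134):
    """bottle estimate (base mm in carrier, lean) from TCP"""
    s=env.sense();R=RC.T@s["tcp_rot"];u=-R[:,1];return toC(s["ee_pos"])*1000-s_*u,np.degrees(np.arctan2(-u[0],u[2]))
TH0=np.radians(41.2)
def swing(n=10,lift=4):
    out=[]
    for th in np.linspace(TH0,0,n+1):
        out.append((37.7+(32-37.7)*(1-th/TH0),-27,8+lift+25*np.sin(th),th))
    return out
E
python3 - <<'E'
import h;from h import *
J0=env.sense()["joint_positions"]
for sg in (1,-1):
    h.SG=sg
    for a in [(37.7,-27,24.5,TH0,384),(37.7,-27,24.5,TH0,284),(37.7,-27,24.5,TH0)]+swing(4)+[(36,-36,8,0),(34,-34,8,0,300)]:
        q=solver.inverse_kinematics(*pose(*a));print(sg,np.round(a,2),None if q is None else np.round(q,2))
E
```

```text
1 [ 37.7  -27.    24.5    0.72 384.  ] None
1 [ 37.7  -27.    24.5    0.72 284.  ] None
1 [ 37.7  -27.    24.5    0.72] [ 1.02  0.79 -1.31  2.37  2.08  0.71 -1.71]
1 [ 37.7  -27.    28.47   0.72] [ 1.02  0.77 -1.31  2.36  2.06  0.69 -1.71]
1 [ 36.28 -27.    24.84   0.54] [ 0.54  0.36 -0.69  2.22  1.19  0.23 -1.09]
1 [ 34.85 -27.    20.8    0.36] [ 0.59  0.45 -0.79  2.03  0.7   0.51 -0.59]
1 [ 33.42 -27.    16.47   0.18] [ 0.44  0.51 -0.66  1.84  0.47  0.75 -0.37]
1 [ 32. -27.  12.   0.] [ 0.41  0.65 -0.69  1.63  0.47  1.03 -0.35]
1 [ 36 -36   8   0] [ 0.42  0.66 -0.69  1.62  0.48  1.03 -0.34]
1 [ 34 -34   8   0 300] [ 0.45  0.51 -0.74  1.46  0.35  1.31 -0.24]
-1 [ 37.7  -27.    24.5    0.72 384.  ] None
-1 [ 37.7  -27.    24.5    0.72 284.  ] None
-1 [ 37.7  -27.    24.5    0.72] [ 1.02  0.79 -1.31  2.37  2.08  0.71  1.43]
-1 [ 37.7  -27.    28.47   0.72] [ 1.02  0.77 -1.31  2.36  2.06  0.69  1.43]
-1 [ 36.28 -27.    24.84   0.54] [-0.62  0.3   0.65  2.29 -1.27  0.2  -1.91]
-1 [ 34.85 -27.    20.8    0.36] [-0.94  0.53  1.12  2.12 -1.01  0.62 -2.23]
-1 [ 33.42 -27.    16.47   0.18] [-0.96  0.84  1.34  1.93 -1.06  1.05 -2.26]
-1 [ 32. -27.  12.   0.] [-0.86  0.97  1.34  1.72 -0.98  1.3  -2.36]
-1 [ 36 -36   8   0] [-0.84  0.98  1.34  1.71 -1.    1.3  -2.35]
-1 [ 34 -34   8   0 300] [-0.86  0.72  1.35  1.55 -0.71  1.44 -2.54]
```

```bash
cat >> h.py <<'E'
CAP0=np.array([37.7,-27,24.5])+152*np.array([-np.sin(TH0),0,np.cos(TH0)])
def tp(deg,back,cap=CAP0,off=0):
    th=np.radians(deg);u=np.array([-np.sin(th),0,np.cos(th)]);n=np.array([np.cos(th),0,np.sin(th)])
    return toW((cap+(back-19)*u+off*n)/1000),RC@np.stack([np.cross(-u,n),-u,n],1)
def st(l=""):
    s=env.sense();print(l,"t%.1f"%s["t"],"w%.4f"%s["gripper_width"],"F",s["wrist_force"].round(1),"q",s["joint_positions"].round(2).tolist(),"tcpC",(toC(s["ee_pos"])*1000).round(1));return s
E
python3 - <<'E'
from h import *
env.reach(*tp(15,140)); st(15)
try:
    for d,b in ((25,100),(32,75),(36,60)): env.movel(*tp(d,b),rate=.1);st((d,b))
except env.PlanningError as e: print("PE",d,b,e)
p,_=viewer.read_camera("scene");cv2.imwrite("pics/c.png",cv2.resize(p[120:300,200:440,::-1],None,fx=3,fy=3))
E
```

```text
15 t3.5 w0.0920 F [ 1.6 -0.8  0.3] q [0.76, 0.16, -0.88, 2.02, 0.19, 0.77, -0.14] tcpC [-93.6 -28.  255.6]
(25, 100) t4.0 w0.0920 F [0.8 0.2 0.9] q [0.77, 0.13, -0.86, 2.21, 0.24, 0.42, -0.19] tcpC [-95.9 -27.3 212.9]
(32, 75) t4.5 w0.0919 F [ 0.3 -0.1  1. ] q [0.61, 0.14, -0.7, 2.32, 0.47, 0.18, -0.43] tcpC [-90.8 -26.6 187.4]
PE 36 60 the arm cannot follow that straight line within its joint ranges
```

View pics/c.png

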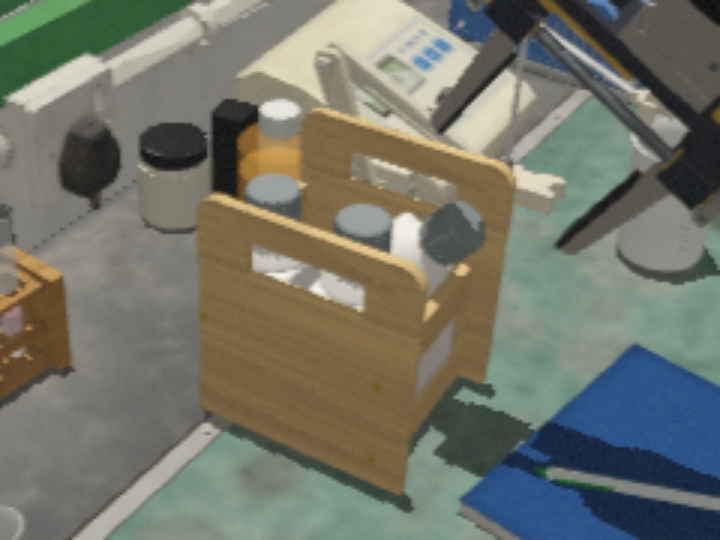

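The crop shows the open jaws straddling the line to the cap, which is at about (455,232), and both end boards clear. J6 is near its limit, so I need the other elbow branch. I'll go there in small joint steps and watch the TCP.

Run:
```python
from h import *
env.movel(*tp(28,105),rate=.12)
s=st(); q0=s["joint_positions"]
for t in ((35,80),(36,70),(38,60)):
    q=solver.inverse_kinematics(*tp(*t)); print(t,None if q is None else q.round(2))
    if q is not None and q[2]<-1.1:
        for f in (.25,.5,.75,1):
            env.goto_joints(q0+f*(q-q0)); s=st(f);R=RC.T@s["tcp_rot"];print("  y-axis",R[:,1].round(2),"x",R[:,0].round(2))
            if abs(toC(s["ee_pos"])[1]*1000+27)>25 : print("off");break
        break
```

```text
t5.0 w0.0919 F [-0.  -0.5 -0.1] q [0.85, 0.1, -0.93, 2.25, 0.2, 0.35, -0.15] tcpC [-102.   -27.9  215.6]
(35, 80) [ 1.1   0.26 -1.23  2.35  1.25  0.24 -1.13]
0.25 t5.4 w0.0923 F [ 0.3  0.7 -0.1] q [0.91, 0.14, -1.0, 2.28, 0.46, 0.32, -0.39] tcpC [-105.4  -38.8  201.4]
  y-axis [ 0.48 -0.03 -0.88] x [-0.02 -1.    0.03]
0.5 t5.7 w0.0919 F [0.9 0.2 0.5] q [0.97, 0.18, -1.08, 2.3, 0.72, 0.29, -0.64] tcpC [-104.   -42.6  193.6]
  y-axis [ 0.5  -0.05 -0.86] x [-0.02 -1.    0.04]
0.75 t6.1 w0.0919 F [-0.   0.9  0.4] q [1.04, 0.22, -1.15, 2.32, 0.98, 0.26, -0.88] tcpC [-100.7  -38.8  189.6]
  y-axis [ 0.54 -0.03 -0.84] x [-0.02 -1.    0.03]
1 t6.4 w0.0918 F [-0.1  0.1 -0.5] q [1.1, 0.26, -1.23, 2.35, 1.24, 0.24, -1.13] tcpC [-97.2 -27.5 189. ]
  y-axis [ 0.57 -0.   -0.82] x [-0. -1.  0.]
```

Run:
```python
from h import *
try:
    for d,b in ((36.5,60),(38,40),(39,20),(40,8),(40.5,1)): env.movel(*tp(d,b),rate=.08);st((d,b))
except env.PlanningError as e: print("PE",d,b,e)
p,_=viewer.read_camera("scene");p2,_=viewer.read_camera("top")
a=cv2.resize(p[140:260,270:410,::-1],(400,343));b=cv2.resize(p2[180:310,250:390,::-1],(400,371))
o=np.zeros((371,800,3),np.uint8);o[:343,:400]=a;o[:,400:]=b;cv2.imwrite("pics/d.png",o)
```

```text
(36.5, 60) t7.0 w0.0917 F [ 0.5 -0.1  0.7] q [0.91, 0.27, -1.04, 2.36, 1.65, 0.21, -1.53] tcpC [-86.4 -26.8 172.3]
(38, 40) t7.4 w0.0916 F [-0.1  0.2  0.4] q [0.92, 0.38, -1.08, 2.37, 1.93, 0.31, -1.77] tcpC [-75.4 -27.1 155.5]
(39, 20) t7.8 w0.0914 F [-0.3  0.3 -0.1] q [0.9, 0.48, -1.09, 2.37, 2.04, 0.41, -1.85] tcpC [-63.2 -26.9 139.8]
(40, 8) t8.1 w0.0917 F [ 0.4 -0.8 -0.8] q [0.9, 0.55, -1.1, 2.36, 2.12, 0.47, -1.89] tcpC [-55.7 -26.8 130.6]
(40.5, 1) t8.3 w0.0918 F [-0.5  0.3  1.1] q [0.89, 0.58, -1.1, 2.36, 2.15, 0.51, -1.91] tcpC [-50.9 -26.9 125.3]
```

View pics/d.png

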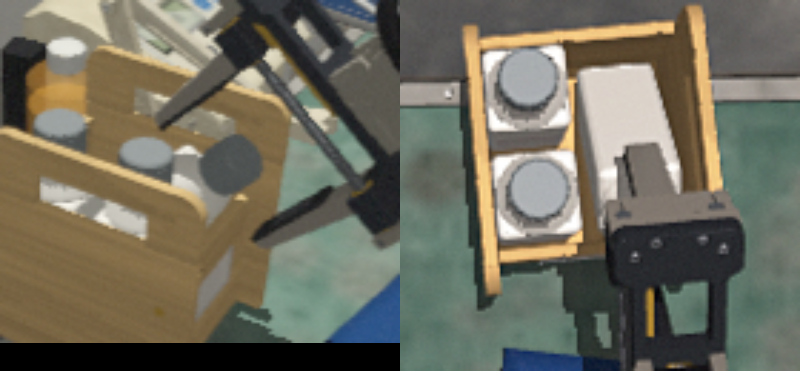

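Both views show the jaws straddling the cap above and below, with the scene crop's cap at (230,165). Next: grip, small lift, slow swing.

Run:
```python
from h import *
effector.grasp(45); env.pause(.4); st("grip"); print(bot())
b,th=bot()
A=np.radians(th)
try:
    for k,t in enumerate(np.linspace(A,0,10)):
        f=1-t/A; low=3+3*f
        bx=b[0]+(31-b[0])*f; y=b[1]+(-28-b[1])*f
        a=(bx,y,8+low+25*np.sin(t),t)
        env.movel(*pose(*a),rate=.035); s=st(round(np.degrees(t),1))
except env.PlanningError as e: print("PE",a,e)
```

```text
grip t9.8 w0.0324 F [ 2.2  0.3 -1.3] q [0.89, 0.58, -1.1, 2.36, 2.16, 0.51, -1.91] tcpC [-50.6 -27.  125.3]
(array([ 36.48345665, -27.05689496,  23.41325322]), np.float64(40.51548336520101))
40.5 t10.0 w0.0324 F [-0.2 -0.7 -2.6] q [0.9, 0.57, -1.1, 2.36, 2.14, 0.49, -1.9] tcpC [-51.2 -27.1 128.9]
36.0 t10.4 w0.0324 F [-0.8  0.5 -2.5] q [0.79, 0.46, -0.97, 2.3, 1.85, 0.35, -1.68] tcpC [-43.3 -27.1 134.4]
31.5 t11.0 w0.0324 F [-0.3 -0.4 -2.8] q [0.7, 0.42, -0.88, 2.23, 1.38, 0.31, -1.24] tcpC [-36.1 -27.2 137.7]
27.0 t11.4 w0.0325 F [-0.9  0.3 -2.1] q [0.76, 0.48, -0.97, 2.14, 1.11, 0.43, -0.96] tcpC [-27.1 -27.7 141.8]
22.5 t11.8 w0.0326 F [-1.2 -0.  -2. ] q [0.77, 0.54, -1.04, 2.06, 0.98, 0.57, -0.82] tcpC [-18.1 -27.6 144.9]
18.0 t12.2 w0.0321 F [ 0.2  0.6 -2.4] q [0.76, 0.6, -1.06, 1.98, 0.9, 0.7, -0.73] tcpC [ -8.8 -27.5 147.2]
13.5 t12.7 w0.0329 F [ 0.3  0.6 -2.9] q [0.73, 0.65, -1.07, 1.89, 0.85, 0.82, -0.66] tcpC [  0.8 -27.5 148.6]
9.0 t13.1 w0.0325 F [ 0.1  0.  -3.3] q [0.7, 0.7, -1.07, 1.8, 0.8, 0.94, -0.61] tcpC [ 10.5 -27.6 149.1]
4.5 t13.5 w0.0326 F [-0.7 -0.3 -1.8] q [0.65, 0.75, -1.05, 1.72, 0.77, 1.05, -0.57] tcpC [ 20.5 -27.6 148.9]
0.0 t14.0 w0.0327 F [-0.6 -0.5 -1.3] q [0.6, 0.8, -1.04, 1.62, 0.74, 1.16, -0.54] tcpC [ 30.4 -27.7 147.7]
```

```bash
cat >> h.py <<'E'
def look(f):
    p,d1=viewer.read_camera("scene");p2,d=viewer.read_camera("top")
    a=cv2.resize(p[140:260,260:400,::-1],(400,343));b=cv2.resize(p2[180:310,250:390,::-1],(400,371))
    o=np.zeros((371,800,3),np.uint8);o[:343,:400]=a;o[:,400:]=b;cv2.imwrite(f,o)
    Q=toC(cloud("top",d))*1000;np.save("pics/Q.npy",Q);np.save("pics/Qs.npy",toC(cloud("scene",d1))*1000);cv2.imwrite("pics/top_l.png",p2[:,:,::-1]);cv2.imwrite("pics/sc_l.png",p[:,:,::-1])
E
python3 - <<'E'
from h import *
env.pause(.2); look("pics/e.png"); st()
E
```

```text
t14.3 w0.0323 F [-0.4 -1.2 -1.6] q [0.6, 0.8, -1.04, 1.62, 0.74, 1.16, -0.54] tcpC [ 30.7 -28.2 148.2]
```

View pics/e.png

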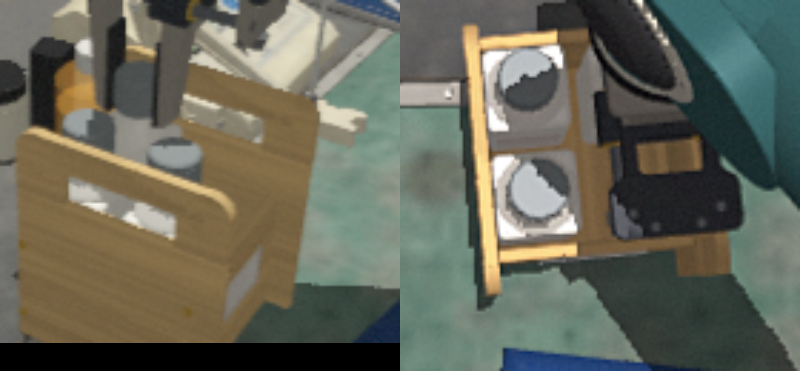

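The bottle is upright in the grip, with its cap at (135,90) in the scene crop, and the neighbours haven't moved. Next: guarded moves to the back board and end board while it hangs just off the floor.

```bash
cat >> h.py <<'E'
def F(n=4):
    a=[]
    for _ in range(n): a.append(RC.T@env.sense()["wrist_force"]);env.pause(.03)
    return np.mean(a,0)
def guard(d,maxmm,lim,step=.7,rate=.03,frame=None):
    """step TCP along carrier dir d until reaction against d exceeds lim over the start value"""
    d=np.array(d,float);f0=F();p0=env.sense()["ee_pos"];k=0;log=[]
    while k*step<maxmm:
        k+=1;env.movel(p0+RC@d*k*step/1000,frame,rate=rate);f=-(F(3)-f0)@d;log.append((round(k*step,1),round(f,1)))
        if f>lim: break
    print(log);st();return k*step
E
python3 - <<'E'
from h import *
R0=pose(0,0,0,0)[1]
print("x");guard([1,0,0],8,4,frame=R0)
print("y");guard([0,-1,0],13,4,step=1,frame=R0)
E
```

```text
x
[(0.7, np.float64(0.2)), (1.4, np.float64(-0.2)), (2.1, np.float64(0.4)), (2.8, np.float64(0.9)), (3.5, np.float64(2.1)), (4.2, np.float64(5.5))]
 t16.5 w0.0326 F [-5.1  0.2  0.7] q [0.6, 0.8, -1.03, 1.61, 0.74, 1.17, -0.53] tcpC [ 34.  -28.  147.9]
y
[(1, np.float64(0.6)), (2, np.float64(1.5)), (3, np.float64(1.0)), (4, np.float64(1.2)), (5, np.float64(1.5)), (6, np.float64(1.3)), (7, np.float64(4.3))]
 t19.1 w0.0323 F [-2.7  3.2 -2.1] q [0.61, 0.8, -1.03, 1.61, 0.74, 1.16, -0.52] tcpC [ 34.  -34.  147.9]
```

Contact came exactly at the nominal corner (34,-34). Next I'll lower gently.

Run:
```python
from h import *
R0=pose(0,0,0,0)[1]
print("z");guard([0,0,-1],10,5,step=.8,frame=R0)
print("x");guard([1,0,0],1.5,3,step=.5,frame=R0)
print("y");guard([0,-1,0],1.5,3,step=.5,frame=R0)
```

```text
z
[(0.8, np.float64(2.1)), (1.6, np.float64(3.2)), (2.4, np.float64(3.3)), (3.2, np.float64(3.0)), (4.0, np.float64(2.7)), (4.8, np.float64(3.7)), (5.6, np.float64(3.9)), (6.4, np.float64(4.0)), (7.2, np.float64(8.2))]
 t22.4 w0.0323 F [-5.6  1.7  5.5] q [0.61, 0.81, -1.03, 1.62, 0.74, 1.15, -0.53] tcpC [ 34.1 -33.8 141.9]
x
[(0.5, np.float64(0.3)), (1.0, np.float64(1.4)), (1.5, np.float64(2.5))]
 t23.5 w0.0325 F [-8.8  1.4  2.8] q [0.6, 0.81, -1.03, 1.61, 0.74, 1.16, -0.53] tcpC [ 34.1 -33.8 142. ]
y
[(0.5, np.float64(1.7)), (1.0, np.float64(2.2)), (1.5, np.float64(2.9))]
 t24.7 w0.0324 F [-4.1  5.3 -0.9] q [0.61, 0.81, -1.03, 1.62, 0.74, 1.15, -0.53] tcpC [ 34.  -33.9 142.1]
```

Run:
```python
from h import *
R0=pose(0,0,0,0)[1]
effector.release(); st("rel")
s=env.sense()["ee_pos"]
env.movel(s+[0,0,.12],R0,rate=.1)
env.reach(s+[-.25,-.15,.2],R0) if solver.inverse_kinematics(s+[-.25,-.15,.2],R0) is not None else print("no ik")
env.pause(.2);look("pics/f.png");st()
for c in ("top","scene"):
  for n in ("bottle_base","bottle_mid","bottle_cap","neighbour_back_mid","neighbour_front_mid"):
    print(c,n,[((toC(x["at"])*1000).round(1).tolist(),round(x["score"],2)) for x in tip_of(c,n)[:2]])
Q=np.load("pics/Q.npy");h=cv2.cvtColor(cv2.imread("pics/top_l.png"),cv2.COLOR_BGR2HSV)
m=(Q[...,2]>169)&(Q[...,2]<180)&(h[...,1]<70)&(abs(Q[...,0])<62)&(abs(Q[...,1])<57)
n,l,stt,_=cv2.connectedComponentsWithStats(m.astype(np.uint8))
for k in range(1,n):
    q=Q[l==k]
    if len(q)>60: print("cap",len(q),q.mean(0).round(1),((q.min(0)+q.max(0))/2).round(1))
```

```text
rel t25.7 w0.0918 F [-0.3  0.6 -0.1] q [0.61, 0.81, -1.03, 1.62, 0.74, 1.15, -0.53] tcpC [ 34.1 -35.3 142. ]
 t28.5 w0.0920 F [-0.4  0.1  0.8] q [0.75, -0.02, -0.46, 1.92, -0.01, 1.24, 0.37] tcpC [-226.2 -165.5  341.4]
top bottle_base [([37.0, -30.1, 7.3], 0.82)]
top bottle_mid [([36.8, -35.4, 92.4], 0.77)]
top bottle_cap [([37.5, -34.3, 160.5], 0.71)]
top neighbour_back_mid [([34.1, 32.8, 93.7], 0.73)]
top neighbour_front_mid [([-28.2, 34.9, 85.4], 0.59), ([37.3, -33.0, 157.5], 0.57)]
scene bottle_base []
scene bottle_mid [([34.9, -33.8, 91.8], 0.62), ([-58.2, -2.1, 99.5], 0.6)]
scene bottle_cap [([29.0, -30.6, 159.1], 0.55)]
scene neighbour_back_mid [([33.1, 30.7, 91.8], 0.84)]
scene neighbour_front_mid [([-29.2, 36.1, 94.5], 0.6)]
cap 352 [ 33.5 -32.4 173.6] [ 33.9 -32.5 173.1]
cap 353 [ 32.6  33.3 173.7] [ 32.7  33.2 173.3]
cap 361 [-29.6  33.2 173.6] [-29.8  33.1 173.8]
```

View pics/f.png

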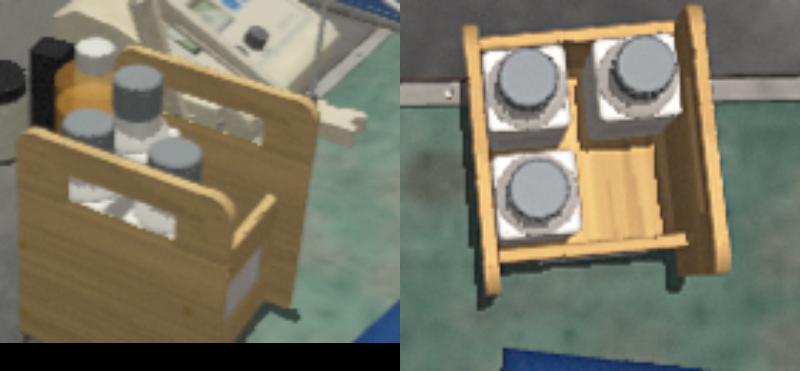

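The bottle stands alone in the rear right corner, with its cap at (648,65) in the top crop, and both neighbours are in place. Now I'll check tilt, yaw and gaps from the visible faces.

Run:
```python
from h import *
Q=np.load("pics/Q.npy");h=cv2.cvtColor(cv2.imread("pics/top_l.png"),cv2.COLOR_BGR2HSV)
w=h[...,1]<60
def face(name,m,ax):
    q=Q[m];c=np.delete(q,ax,1)
    A=np.c_[c-c.mean(0),np.ones(len(q))];keep=np.ones(len(q),bool)
    for _ in range(5):
        s=np.linalg.lstsq(A[keep],q[keep,ax],rcond=None)[0];r=abs(q[:,ax]-A@s);keep=r<max(1.5,2*np.median(r))
    print(name,keep.sum(),"at",c.mean(0).round(0),"val %.1f"%s[2],"slopes(deg)",np.degrees(s[:2]).round(2),"rms %.2f"%r[keep].std())
X,Y,Z=Q[...,0],Q[...,1],Q[...,2]
face("front",w&(abs(X-9)<5)&(Y<-14)&(Y>-54)&(Z>15)&(Z<118),0)
face("left",w&(abs(Y+9)<6)&(X>14)&(X<54)&(Z>15)&(Z<118),1)
face("nb front face",w&(abs(X-8)<5)&(Y>14)&(Y<54)&(Z>80)&(Z<118),0)
wd=(h[...,1]>80)&(h[...,0]<25)
face("end board inner",wd&(abs(Y+59)<5)&(X<-5)&(X>-50)&(Z>20)&(Z<165),1)
m=w&(abs(Z-126)<12)&(X>5)&(X<64)&(Y<-3)&(Y>-64)
hull=(Q[w&(abs(Z-119)<4)&(X>5)&(X<64)&(Y<-3)&(Y>-64)][:,:2]).astype(np.float32)
print("top rim",cv2.minAreaRect(hull),hull.min(0),hull.max(0))
```

```text
front 118 at [-33.  75.] val 8.7 slopes(deg) [0.04 0.14] rms 0.15
left 95 at [34. 69.] val -7.6 slopes(deg) [-0.18 -0.02] rms 0.07
nb front face 57 at [ 34. 100.] val 7.9 slopes(deg) [-0.01  0.83] rms 0.12
end board inner 273 at [-28.  95.] val -59.2 slopes(deg) [-0.08 -0.16] rms 0.29
top rim ((34.50115203857422, -32.30565643310547), (49.497718811035156, 51.45988464355469), 89.86092376708984) [  8.81561 -57.09724] [60.266827 -7.564211]
```

Run:
```python
from h import *
st();workorder.finish_job()
```

```text
t29.0 w0.0922 F [1.3 0.9 1.1] q [0.75, -0.02, -0.46, 1.92, -0.01, 1.24, 0.37] tcpC [-226.6 -165.8  342.1]
the job is handed in; nothing more can be done
```

The bottle now stands upright in the rear right corner of the carrier, and I handed the job in at about 29 s of the 54 s allowed. No verdict was reported.

I gripped the cap along its axis at about 41° lean with 45 N. I then swung the bottle upright over about 4 s with its base a few mm off the floor. After that I eased it against the back board and then the end board until I felt light contact, lowered it, let go and backed off.

**Last checks, from the top camera after letting go:**
- **Upright and square:** the bottle's faces are within about 0.2° of upright and square to the carrier.
- **Position:** its centre is at about x = +33.7 to 34, y = -32.5 mm. That puts it at most about 0.3 mm from the back board and roughly 1.5 mm from the end board, where under 3 mm is allowed.
- **Neighbours:** both standing bottles showed no visible shift, and I felt no contact with them. I compared their positions before and after only against the detector estimates, which agree within its few mm of noise.

**Where the readings disagreed:** the force contact suggested the bottle was flush at y = -34 mm, but the camera shows that gap of about 1.5 mm to the end board. I left it because it is within tolerance. The network detections scattered by 3–5 mm, so I did not rely on them for the final check.

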